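Run the lens plate out over the riser's edge to the pointer and hold it

TASK

Take the aluminium lens plate off its low rubber rest, set it down flat and balanced along the top of the tall narrow riser with the lens end facing the pointer post, and let go of it. Then, keeping it down on the riser, slide it straight out until the edge of its lens end is in line with the tip of the pointer blade; that is past its balance point, so finish while still holding it down level on the riser at the mark, without letting go. Leave the other things on the table where they are and do not run into the pointer or let the plate fall.

Things in the scene. Friction and masses are not known exactly. Their poses are not given: they have to be found in the camera images.
- plate: Loose aluminium bar, 240 long (x) x 50 wide (y) x 10 thick, about 0.36 kg, square ends; a round lens cell (40 dia, 14 high) on top, centred 96 from the origin along +x. Origin: centre of the underside; +x points to the lens end (nose), z up. Balance point: 12 from the origin along +x. Grip it across its width. It starts flat on the rest. Slid out to the mark, it tips unless its tail (-x) is held.
- plate_nose (a point): Middle of the bottom edge of the plate's lens end, 120 from the plate's origin along its +x; axes as the plate's.
- riser: Bolted-down upright grey block, 130 long (x) x 34 wide (y) x 80 tall, with a bolt flange 64 wide, 10 high, at mid-length on the table. Narrower than the plate, which stands out 8 either side. Origin: centre of its underside, on the table; +x points outward, to the end beyond which the pointer stands.
- riser_edge (a point): Middle of the riser's top edge at its outer end (65 from the origin along +x, 80 above the table); axes as the riser's. The plate slides out over this edge, in the riser's +x direction.
- pointer: Bolted-down steel post (12 dia, 100 tall, base 40 dia) standing 50 to the +y side of the origin; its thin level blade points in -y, square to the plate's path. Origin: on the table below the blade's tip. Axes parallel to the riser's. The tip is 140 to 172 beyond the riser's outer edge and 40 to 48 to the +y side of its centre line, so a centred plate passes 15 or more clear.
- pointer_tip (a point): Tip of the pointer blade, 90 above the table (the height of the top face of a plate on the riser): the mark. The plate's square lens end must come in line with it along the riser's x direction.
- rest: Low black rubber rest, fixed: block 100 long (x) x 34 wide (y) x 30 tall; origin at the centre of its underside. The plate lies along it at the start.
- jar: Bystander, loose, leave alone: white screw jar with a cap, 48 dia x 58 tall; origin at the centre of its underside.
- slide_box: Bystander, loose, leave alone: flat white plastic box, 52 x 84 x 30; origin at the centre of its underside.
- screwdriver: Bystander, loose, leave alone: screwdriver, 150 long, lying; origin in its middle line near the table.
- lens_tube: Bystander, loose, leave alone: black tube ring, 40 dia x 30 tall; origin at the centre of its underside.
- spanner: Bystander, loose, leave alone: steel spanner, 140 long, lying; origin in its middle line near the table.
- mirror_mount: Bystander, loose, leave alone: small black mirror mount with two brass screws, about 44 x 44 x 44; origin at the centre of its underside.
- objective: Bystander, loose, leave alone: steel microscope objective standing upright, 30 dia x 48 tall; origin at the centre of its underside.
Things that resemble listed ones, but are neither listed nor needed, are in the scene too. There is more than one size of the plate; the job needs the larger.

How it is judged:
By the outcome, as a careful person would: the job done as asked, in the order asked, and still so for the second after the job is handed in, while the arm keeps its last pose, push and grip.
It also fails if it takes over 51 s, if anything falls off the work surface, if the arm or the gripper's body presses on something with over 40 N, if the wrist force passes 120 N, or if a joint passes its speed limit or range.

ROBOT

A 6-joint arm with a two-finger parallel gripper is mounted at the origin on the work surface. World frame = base frame: x ahead of the robot, y to its left, z up, the work surface at z = 0. Lengths are in m, angles in degrees, forces in N, time in s.
With the tool pointing down it reaches from about 0.4 to 0.825 m from the base axis. Payload 7 kg.
Tool frame: the origin (TCP) lies midway between the tips of the shut fingers; the grasp point (between the pads) lies 19 mm behind it; z points along the fingers, y is the line along which they close (so a half turn about z gives the same grasp; the last joint's range is limited). The gripper opens to 88 mm and grips with 3 to 60 N. Pads are 19 mm wide; open, the fingers measure 130 mm over their backs; the gripper's body (78 mm by 193 mm) begins 47 mm behind the grasp point.
Start: joints at [16.507, 20.546, 0.682, 0, -70.136, -16.507], TCP at [0.675, -0, 0.227] pointing down, gripper open.
Joint ranges: [-176.03, 176.03], [-82.01, 121.73], [-58.28, 71.71], [-173.87, 95.51], [-174.79, -0.11], [-173.66, 173.66]. Speed limits (degrees/s): [136.94, 136.94, 172.46, 180, 180, 180].

INTERFACE

Orientations are given as a 3x3 rotation matrix whose columns are the frame's x, y, z axes.
In Python, from rig import robot gives the robot as it stands. Calls block until the motion is done:
- robot.goto(position, orientation): joint-space move of the TCP to a pose.
- robot.servo_line(position, ori=None, speed=0.15): straight line of the TCP; ori=None keeps the orientation; speed is the mean speed in m/s.
- robot.movej(angles): joint-space move.
- robot.move_gripper(opening): opening from 0.0 (shut) to 1.0 (fully open); the grip force is fixed at half the most; returns when the fingers have stopped.
- robot.dwell(seconds).
- robot.ik(position, orientation): joint angles nearest the present ones, or None.
- robot.grab_frame(name): name is "scene" or "side" or "wrist"; returns (picture, depth): 480x640x3 uint8, red, green, blue; 480x640 float32, m along the optical axis (not along the pixel's ray), 0 where there is no reading.
- robot.camera_info(name): a dict with "vfov" (degrees; the focal length in pixels is half the picture's height over the tangent of half this angle, whatever the lens; pixels are square), "cx", "cy" (the principal point, pixels), "view" (4x4, takes a point from world to camera coordinates); the wrist camera has in their place "T_tool_cam" (4x4, takes a point from camera to tool coordinates, whose origin is the TCP and whose axes are the flange's). Camera axes: x right, y down, z forward; pixel columns grow to the right and rows downward; lengths in m; the calibration is good to about 2 mm. The wrist camera is an equidistant fisheye: a pixel r from the principal point sees the ray r / f radians off the axis. A picture is of the moment at which its call begins: read the wrist's pose just before it. camera_info takes no time and is no camera call.
A pose or a line that the arm cannot do raises robot.Unreachable and nothing moves.
- robot.job_done(): hands the job in; it is judged then, once.
Readings, each from a call of its own:
- robot.read_t(): time.
- robot.read_qpos(): joint angles.
- robot.read_qvel(): joint speeds.
- robot.read_effort(): joint torques, N m.
- robot.read_position(): TCP position.
- robot.read_tcp_rot(): TCP orientation.
- robot.read_force(): force on the tool from outside, world axes, zero at the start.
- robot.read_ft_torque(): the same for the moment, N m.
- robot.read_grip_width(): opening from 0.0 (shut) to 1.0 (fully open).
- robot.read_finger_force(): force on a finger pad.
Only numpy, scipy, OpenCV 4.12 (cv2) and the standard library are available. Lean on these libraries where they do the work, as an engineer would, in place of code of your own. Each camera call takes 0.05 s, during which the arm holds its last target. There are 200 camera calls.

## Working session

There is one attempt and no reset: what is moved stays moved. The work goes in short steps, each a Python script; the robot and the scene stay as the last script left them, time stands still between calls to the robot, and variables do not carry over. Pictures are saved under pics/ and viewed, at most 10 in all, crops included, and the job is handed in when it is done.

```bash
ls; mkdir -p pics; python3 - <<'E'
from rig import robot
import cv2,numpy as np
for n in ("scene","side","wrist"):
    im,d=robot.grab_frame(n); cv2.imwrite(f"pics/{n}0.png",im[:,:,::-1]); np.save(f"pics/{n}0.npy",d)
    print(n,robot.camera_info(n),(d>0).mean())
E
```

```text
pics
scene {'vfov': 43.63254966764447, 'cx': 324.36322219807573, 'cy': 238.94672624614614, 'view': array([[ 0.86065967,  0.50895871, -0.01503215, -0.46915017],
       [ 0.42901914, -0.74074831, -0.5169473 , -0.24792443],
       [-0.27423987,  0.43846661, -0.85588523,  1.56989315],
       [ 0.        ,  0.        ,  0.        ,  1.        ]])} 0.9959342447916667
side {'vfov': 57.33285938421456, 'cx': 319.48501851010803, 'cy': 239.80467151708953, 'view': array([[-0.94538069, -0.32523757, -0.02181446,  0.52453229],
       [-0.1703204 ,  0.54991983, -0.81766689,  0.18957924],
       [ 0.27793219, -0.76929104, -0.57527818,  0.86291828],
       [ 0.        ,  0.        ,  0.        ,  1.        ]])} 0.9959407552083334
wrist {'vfov': 65.70646984690485, 'cx': 315.02988953443474, 'cy': 238.1385780386372, 'T_tool_cam': array([[-6.78336743e-04, -9.59934276e-01, -2.80224419e-01,
         7.56066250e-02],
       [ 9.99999677e-01, -5.30644920e-04, -6.02917751e-04,
         4.98673619e-04],
       [ 4.30061751e-04, -2.80224738e-01,  9.59934327e-01,
        -1.57597774e-01],
       [ 0.00000000e+00,  0.00000000e+00,  0.00000000e+00,
         1.00000000e+00]])} 0.9885123697916667
```

View pics/scene0.png

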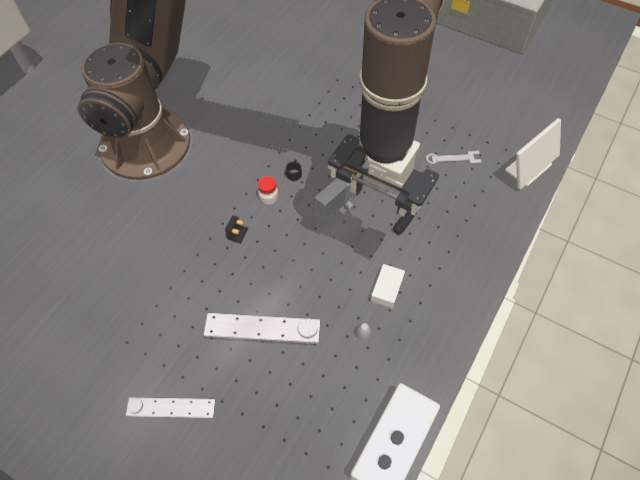

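View pics/side0.png

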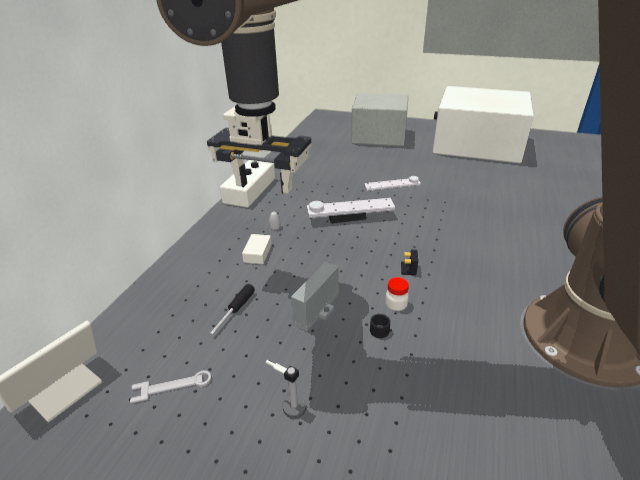

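Scene view: the large plate is at (262,328) with its lens at (308,328). The small decoy plate at (170,408) has its lens on the left. The riser is at (335,195), partly hidden by the arm. Side view: riser top is at (317,290), pointer post at (291,372), blade tip near (267,362), large plate at (350,208) and decoy at (392,184). I choose the larger plate with the black rest under it.

```bash
cat > h.py <<'E'
import numpy as np,cv2
from rig import robot
def cam(n):
    c=robot.camera_info(n); return c,240/np.tan(np.radians(c['vfov']/2))
def ray(n,uv):
    c,f=cam(n); V=c['view']; R=V[:3,:3]
    uv=np.atleast_2d(uv).astype(float)
    d=np.c_[(uv[:,0]-c['cx'])/f,(uv[:,1]-c['cy'])/f,np.ones(len(uv))]@R
    return -R.T@V[:3,3],d
def onplane(n,uv,z):
    o,d=ray(n,uv); return o+d*((z-o[2])/d[:,2])[:,None]
def cloud(n,D):
    v,u=np.mgrid[:480,:640]; o,d=ray(n,np.c_[u.ravel(),v.ravel()])
    P=o+d*D.ravel()[:,None]; P[D.ravel()==0]=np.nan
    return P.reshape(480,640,3)
E
python3 - <<'E'
from h import *
def rect(n,z,m,k=1):
    m=m.astype(np.uint8); nc,L,S,_=cv2.connectedComponentsWithStats(m)
    for i in range(1,nc):
        if S[i,4]<80: continue
        v,u=np.nonzero(L==i); P=onplane(n,np.c_[u,v],z)[:,:2]
        r=cv2.minAreaRect((P*1000).astype(np.float32)); print(n,z,S[i],np.round(r[0],1),np.round(r[1],1),round(r[2],2))
for n in("scene","side"):
    P=cloud(n,np.load(f"pics/{n}0.npy")); Z=P[...,2]
    im=cv2.imread(f"pics/{n}0.png"); roi=np.zeros((480,640),bool)
    g=im.min(2)>140
    if n=="scene": roi[300:360,190:335]=1
    else: roi[190:222,300:400]=1
    rect(n,.04,(Z>.034)&(Z<.046)&roi)
    roi[:]=0
    if n=="scene": roi[160:240,300:365]=1
    else: roi[255:335,285:345]=1
    rect(n,.08,(Z>.0775)&(Z<.0825)&roi)
s=cv2.imread("pics/side0.png")[255:425,250:350]; w=cv2.imread("pics/scene0.png")[150:240,290:390]
cv2.imwrite("pics/crop1.png",np.hstack([cv2.resize(s,(350,595),interpolation=2),cv2.resize(cv2.copyMakeBorder(w,0,62,0,0,0),(391,595),interpolation=2)]))
E
```

```text
scene 0.04 [ 204  313  116   30 2306] [ 562.9 -286.3] [240.4  53.3] 26.59
scene 0.08 [315 178  35  28 265] [528.1  66.1] [85.7 36.9] 76.48
side 0.04 [307 198  88  18 850] [ 560.1 -281. ] [239.8  59.6] 26.78
side 0.08 [291 261  48  42 674] [530.6  90.1] [131.3  35. ] 77.61
```

View pics/crop1.png

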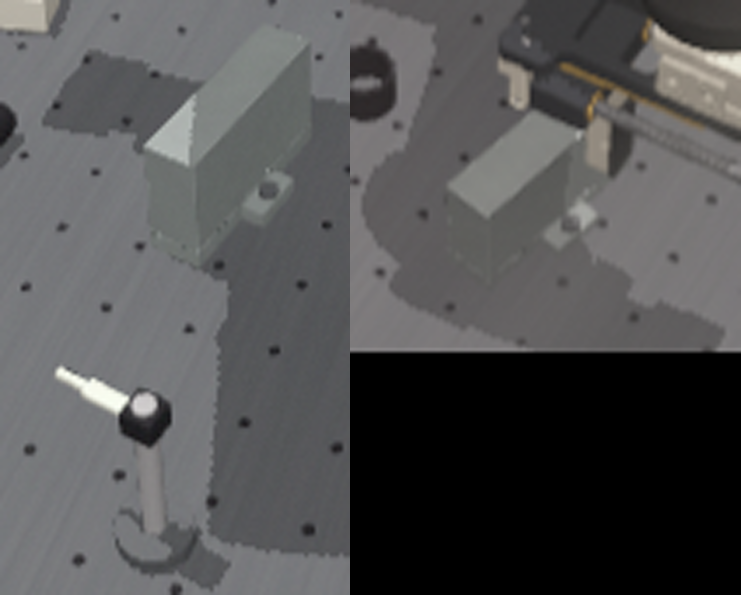

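```bash
cat >> h.py <<'E'
def long_axis(P):  # centre, unit long axis, sizes of xy points (m)
    r=cv2.minAreaRect((P[:,:2]*1000).astype(np.float32)); b=cv2.boxPoints(r); e=[b[1]-b[0],b[2]-b[1]]
    e=max(e,key=np.linalg.norm); return np.array(r[0])/1000,e/np.linalg.norm(e),np.round(sorted(r[1]),1)
def sel(n,roi,lo,hi,D,plane):
    P=cloud(n,D); Z=P[...,2]; m=np.zeros(Z.shape,np.uint8); u0,u1,v0,v1=roi
    m[v0:v1,u0:u1]=((Z>lo)&(Z<hi))[v0:v1,u0:u1]
    nc,L,S,_=cv2.connectedComponentsWithStats(m); i=1+S[1:,4].argmax(); v,u=np.nonzero(L==i)
    return onplane(n,np.c_[u,v],plane)
def down(yaxis):  # tool z down, y along given world xy direction
    y=np.r_[yaxis,0]/np.linalg.norm(yaxis); z=np.array([0,0,-1.]); return np.c_[np.cross(y,z),y,z]
E
python3 - <<'E'
from h import *
for n,roi in(("scene",(190,335,300,360)),("side",(300,400,190,222))):
    D=np.load(f"pics/{n}0.npy")
    for lo,hi,z in((.0375,.0425,.04),(.05,.058,.054)):
        P=sel(n,roi,lo,hi,D,z); c,e,s=long_axis(P); print(n,z,c.round(4),e.round(4),s,len(P))
# go above plate, pointing down
a=np.array([.562,-.284]);ax=np.array([np.cos(np.radians(26.6)),-np.sin(np.radians(26.6))])
print(ax, robot.read_tcp_rot().round(2).tolist())
for s in(1,-1):
    for x in(np.cos(np.radians(26.6)),):
        for sg in(1,-1):
            ax=np.array([x,sg*np.sin(np.radians(26.6))]); yv=s*np.array([-ax[1],ax[0]])
            q=robot.ik([*a,.2],down(yv)); print(s,sg,None if q is None else np.round(q,1))
D=np.load("pics/side0.npy"); P=sel("side",(285,345,255,335),.0775,.0825,D,.08); print(long_axis(P))
print("tip",onplane("side",[[266.3,361.3]],.09))
E
```

```text
scene 0.04 [ 0.5628 -0.2863] [0.8943 0.4476] [ 53.2 240.1] 1373
scene 0.054 [ 0.6478 -0.2428] [ 0.5152 -0.8571] [37.3 40.1] 238
side 0.04 [ 0.5608 -0.2831] [0.8929 0.4503] [ 55.  239.2] 678
side 0.054 [ 0.6462 -0.2394] [0.9568 0.2908] [37.4 38.7] 96
[ 0.89415424 -0.44775909] [[-0.0, -1.0, -0.0], [-1.0, 0.0, -0.0], [0.0, 0.0, -1.0]]
1 1 [ -9.1  17.3  -7.6   0.  -65.1 -54.3]
1 -1 [  -9.1   17.3   -7.6    0.   -65.1 -107.5]
-1 1 [ -9.1  17.3  -7.6   0.  -65.1 125.7]
-1 -1 [ -9.1  17.3  -7.6   0.  -65.1  72.5]
(array([0.53055029, 0.09010335]), array([0.21459454, 0.9767033 ], dtype=float32), array([ 35. , 131.3]))
tip [[0.53595653 0.31595387 0.09      ]]
```

Plate +x is at 26.6° (lens 95 mm from centre, length 240 ✓). Riser +x is at 77.6° (131×35 ✓). The tip lies 157 mm beyond the edge and 43 mm to the +y side ✓. I'll move above the plate, then take a clear view of the riser and pointer and a wrist check of the choice.

```bash
python3 - <<'E'
from h import *
ax=np.array([.894,.448]); g=np.array([.5727,-.2793]); R=down([-ax[1],ax[0]])
robot.goto([*g,.14],R)
im,D=robot.grab_frame("scene"); cv2.imwrite("pics/scene1.png",im[:,:,::-1]); np.save("pics/scene1.npy",D)
w,_=robot.grab_frame("wrist")
P=sel("scene",(300,380,150,240),.0775,.0825,D,.08); print(long_axis(P))
cv2.imwrite("pics/c2.png",np.hstack([cv2.resize(im[120:240,290:410,::-1],(480,480),interpolation=2),cv2.resize(w[:,:,::-1],(320,240)).__getitem__(slice(None)) if 0 else cv2.copyMakeBorder(cv2.resize(w[:,:,::-1],(320,240)),0,240,0,0,0)]))
print(robot.read_t(),robot.read_force())
E
```

```text
(array([0.53301489, 0.08910416]), array([0.22459264, 0.9744527 ], dtype=float32), array([ 37. , 131.6]))
1.4333 [ 0.45745097 -0.05341668  0.33178295]
```

View pics/c2.png

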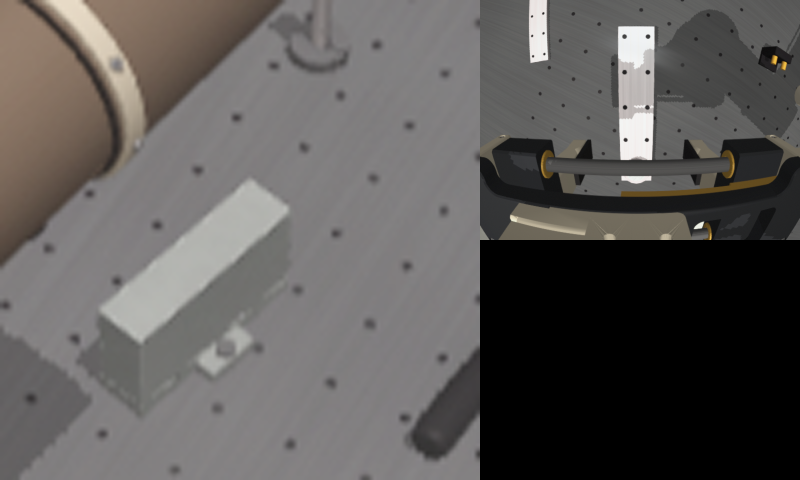

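Pictures: the riser top is fully visible (scene about 315–362, 165–205), and the wrist view shows the large plate centred between the fingers (column ≈313, cx 315). The decoy is off to the left. Grasping now.

```bash
python3 - <<'E'
from h import *
g=np.array([.5727,-.2793])
robot.servo_line([*g,.016]); f=robot.read_force(); print(f)
robot.move_gripper(0.0); print(robot.read_grip_width(),robot.read_finger_force(),robot.read_force())
robot.servo_line([*g,.20]); print(robot.read_grip_width(),robot.read_force(),robot.read_ft_torque(),robot.read_t())
a=np.radians(77.35); x=np.array([np.cos(a),np.sin(a)]); y=np.array([-x[1],x[0]])
c=np.array([.5316,.0897])
robot.goto([*c,.20],down(y)); print(robot.read_position(),robot.read_qpos(),robot.read_t())
for n in("side","scene"):
    im,D=robot.grab_frame(n); cv2.imwrite(f"pics/{n}2.png",im[:,:,::-1]); np.save(f"pics/{n}2.npy",D)
E
```

```text
[ 0.4339977  -0.01343161  0.4602226 ]
0.5715174319718368 29.999958872795105 [ 0.12540443 -0.49304166  0.82913054]
0.567927065138145 [-0.15169316 -0.25772156 -2.89593867] [ 0.00810912 -0.14045823  0.00790542] 4.4833
[0.53186172 0.08904443 0.19995975] [ 3.03457204e+01  8.92768168e+00 -1.87221970e+01  1.03658873e-02
 -6.23583640e+01 -4.30776172e+01] 5.875
```

View pics/side2.png

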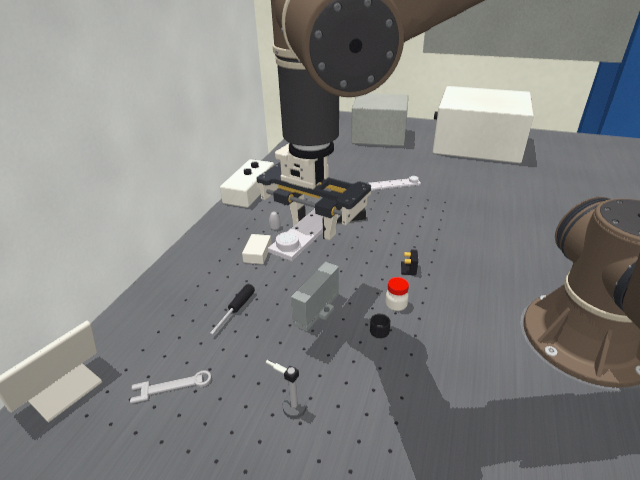

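The plate is held level with its lens toward the pointer; lens at (287,240), riser below at (317,292) and clear. I'll check its tilt and heading in hand, then set it down.

```bash
cat >> h.py <<'E'
A=np.radians(77.35); X=np.array([np.cos(A),np.sin(A)]); Y=np.array([-X[1],X[0]]); C=np.array([.5316,.0897])
def rf(p): p=np.asarray(p)[...,:2]-C; return np.stack([p@X,p@Y],-1)
E
python3 - <<'E'
from h import *
for n in("side","scene"):
    P=cloud(n,np.load(f"pics/{n}2.npy")).reshape(-1,3); q=rf(P)
    m=(P[:,2]>.215)&(P[:,2]<.232)&(q[:,0]>.025)&(q[:,0]<.13)&(abs(q[:,1])<.04)
    B=P[m]; b=q[m]
    if m.sum()<60: print(n,m.sum()); continue
    k=np.linalg.lstsq(np.c_[b,np.ones(len(b))],B[:,2],rcond=None)[0]
    print(n,m.sum(),"tilt x,y",k, "nose",np.percentile(b[:,0],99),"ymid by x",[(x,((b[s,1].min()+b[s,1].max())/2).round(4)) for x in(.04,.06,.09,.105) for s in[abs(b[:,0]-x)<.008] if s.sum()>4])
c=C
def look(z):
    print(z,robot.read_position().round(4),robot.read_force().round(2),robot.read_ft_torque().round(3))
robot.servo_line([*c,.09]); look(.09)
robot.dwell(.2);f0=robot.read_force()[2]
z=.070
while z>=.0625:
    robot.servo_line([*c,z],speed=.03); f=robot.read_force()
    if f[2]-f0>3: break
    z-=.001
look(z)
im,D=robot.grab_frame("side"); cv2.imwrite("pics/side3.png",im[:,:,::-1]); np.save("pics/side3.npy",D)
print(robot.read_t())
E
```

```text
side 692 tilt x,y [-0.00168379 -0.01824272  0.22279907] nose 0.10791653652879493 ymid by x [(0.04, np.float64(0.0008)), (0.06, np.float64(0.0138)), (0.09, np.float64(0.001)), (0.105, np.float64(0.0008))]
scene 41
0.09 [0.5323 0.0898 0.0908] [-1.    0.09 -3.01] [-0.06  -0.012  0.01 ]
0.065 [0.5318 0.0897 0.0661] [-4.05  0.21  9.37] [ 0.053  1.718 -0.115]
9.175
```

```bash
python3 - <<'E'
from h import *
p=robot.read_position(); 
robot.move_gripper(1.0); print(robot.read_force().round(2),robot.read_grip_width())
robot.servo_line([*C,.15]); 
t=C-.112*X; robot.servo_line([*t,.15],speed=.2)
for n in("side","scene"):
    im,D=robot.grab_frame(n); cv2.imwrite(f"pics/{n}4.png",im[:,:,::-1]); np.save(f"pics/{n}4.npy",D)
    P=cloud(n,D).reshape(-1,3); q=rf(P); m=(P[:,2]>.085)&(P[:,2]<.095)&(q[:,0]>-.06)&(q[:,0]<.12)&(abs(q[:,1])<.035)
    B=P[m]; b=q[m]; k=np.linalg.lstsq(np.c_[b,np.ones(len(b))],B[:,2],rcond=None)[0]
    print(n,m.sum(),k.round(4),np.percentile(b[:,0],99.5).round(4),[(x,b[s,1].min().round(4),b[s,1].max().round(4)) for x in(-.03,0,.03,.05,.1) for s in[abs(b[:,0]-x)<.008] if s.sum()>4])
print(robot.read_t(),robot.read_position())
a=cv2.imread("pics/side4.png")[200:400,220:420];b=cv2.imread("pics/scene4.png")[80:280,240:440]
cv2.imwrite("pics/c4.png",cv2.resize(np.hstack([a,b]),(800,400),interpolation=2))
E
```

```text
[-0.13  0.22  0.21] 1.0004964737440492
side 1206 [ 0.0008 -0.0066  0.0892] 0.1082 [(-0.03, np.float64(-0.0233), np.float64(0.026)), (0, np.float64(-0.0231), np.float64(0.0265)), (0.03, np.float64(-0.0236), np.float64(0.026)), (0.05, np.float64(-0.0235), np.float64(0.0261)), (0.1, np.float64(-0.0242), np.float64(0.0267))]
scene 452 [-0.0031  0.0072  0.0913] 0.1095 [(0, np.float64(-0.0267), np.float64(-0.0232)), (0.03, np.float64(-0.0265), np.float64(0.0272)), (0.05, np.float64(-0.0257), np.float64(0.0263)), (0.1, np.float64(-0.0258), np.float64(0.0239))]
11.525 [ 0.50740994 -0.0188053   0.14977809]
```

View pics/c4.png

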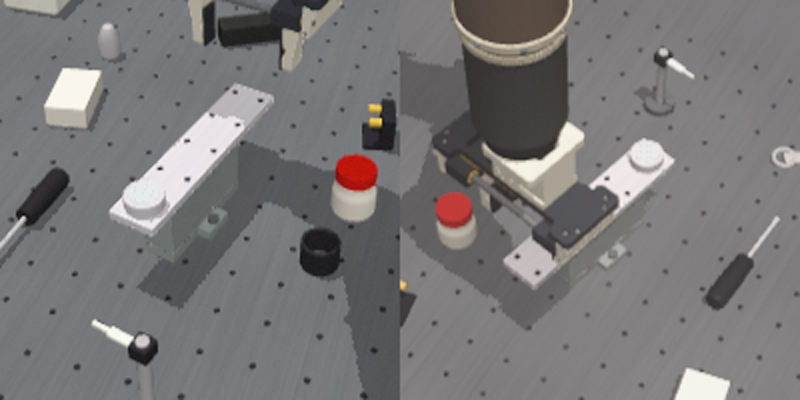

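The plate lies flat and centred on the riser, released, with its lens toward the pointer; tip is near side (266,361) and scene (386,118). I'll measure the tip in both views, then regrip at the tail.

```bash
cat >> h.py <<'E'
def tip(n,im):  # blade tip pixel (BGR image): end of the bright cream mask farthest from post
    u0,u1,v0,v1=(255,287,350,380) if n=="side" else(368,395,105,125)
    r=im[v0:v1,u0:u1].astype(int); m=(r.min(2)>165).astype(np.uint8)
    nc,L,S,_=cv2.connectedComponentsWithStats(m); i=1+S[1:,4].argmax(); v,u=np.nonzero(L==i); u=u+u0; v=v+v0
    e=u.min() if n=="side" else u.max(); s=abs(u-e)<=1
    return np.array([e+(-.5 if n=="side" else .5),v[s].mean()]),S[i]
E
python3 - <<'E'
from h import *
T=[]
for n in("side","scene"):
    p,S=tip(n,cv2.imread(f"pics/{n}4.png")); w=onplane(n,[p],.09)[0]; print(n,p,S,w.round(4),rf(w).round(4)); T.append(ray(n,[p]))
(o1,d1),(o2,d2)=T; k=np.linalg.lstsq(np.c_[d1[0],-d2[0]],o2-o1,rcond=None)[0]; print("tri",o1+k[0]*d1[0],o2+k[1]*d2[0])
t=C-.112*X
robot.servo_line([*t,.0665],speed=.1); print(robot.read_position().round(4),robot.read_force().round(2))
robot.move_gripper(0.0); print(robot.read_grip_width(),robot.read_force().round(2),robot.read_ft_torque().round(2),robot.read_position().round(4),robot.read_t())
E
```

```text
side [265.5 361. ] [ 11  10  21  13 104] [0.5375 0.3158 0.09  ] [0.2219 0.0438]
scene [386.5 117.2] [ 6  4 13 10 48] [0.5361 0.3205 0.09  ] [0.2262 0.0461]
tri [0.53630134 0.31772954 0.09266901] [0.53713178 0.31814925 0.09272654]
[ 0.5075 -0.0194  0.067 ] [ 0.55 -0.12  0.86]
0.5660645344256303 [-0.31 -0.17  1.07] [0.1  0.11 0.03] [ 0.5071 -0.0196  0.0666] 13.2083
```

```bash
python3 - <<'E'
from h import *
def go(s,z,v=.04):
    robot.servo_line([*(C+s*X),z],speed=v); p=robot.read_position(); print(s,rf(p).round(4),p[2].round(4),robot.read_force().round(2),robot.read_ft_torque().round(2))
go(-.09,.0658); go(-.055,.0655); go(-.03,.0652); go(-.007,.065)
print(robot.read_grip_width(),robot.read_t())
for n in("side","scene"):
    im,D=robot.grab_frame(n); cv2.imwrite(f"pics/{n}5.png",im[:,:,::-1]); np.save(f"pics/{n}5.npy",D)
    P=cloud(n,D).reshape(-1,3); q=rf(P); m=(P[:,2]>.08)&(P[:,2]<.1)&(q[:,0]>.05)&(q[:,0]<.24)&(abs(q[:,1])<.032)
    B=P[m]; b=q[m]; k=np.linalg.lstsq(np.c_[b,np.ones(len(b))],B[:,2],rcond=None)[0]
    print(n,m.sum(),k.round(4),np.percentile(b[:,0],99.5).round(4),tip(n,im[:,:,::-1])[0])
a=cv2.imread("pics/side5.png")[270:400,220:350];b=cv2.imread("pics/scene5.png")[70:200,310:440]
cv2.imwrite("pics/c5.png",cv2.resize(np.hstack([a,b]),(800,400),interpolation=cv2.INTER_CUBIC))
E
```

```text
-0.09 [-0.0906 -0.0003] 0.0665 [-2.13 -4.85  9.32] [-1.76  0.66  0.05]
-0.055 [-0.0562 -0.0003] 0.0665 [-2.15 -7.28 11.82] [-2.82  0.77  0.08]
-0.03 [-0.0314 -0.0004] 0.0665 [-2.25 -8.35 14.63] [-3.22  0.92  0.05]
-0.007 [-0.0086 -0.0004] 0.0665 [ -2.66 -10.12  16.09] [-3.64  1.04  0.04]
0.5678632057811578 16.4333
side 1674 [ 0.0028 -0.0279  0.0887] 0.2116 [265.5 361. ]
scene 768 [-0.      0.0324  0.0914] 0.2121 [386.5 117.2]
```

View pics/c5.png

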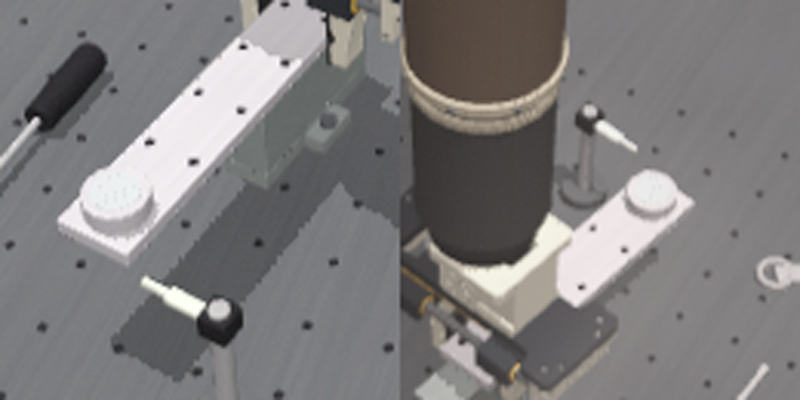

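Level, at the riser, with about 10–14 mm to go; the nose edge runs from side (239,343) to (261,352), tip at (266,361). I'll measure the remaining gap to sub-pixel level with intensity profiles along the riser's x.

```bash
cat >> h.py <<'E'
def proj(n,P):
    c,f=cam(n); q=np.c_[P,np.ones(len(P))]@c['view'].T; return (q[:,:2]/q[:,2:3]*f+[c['cx'],c['cy']]).astype(np.float32)
def prof(n,im,y,xs,z=.09):
    P=np.c_[C+xs[:,None]*X+y*Y,np.full(len(xs),z)]; p=proj(n,P)
    return cv2.remap(im[:,:,:3].min(2).astype(np.float32),p[:,0][None],p[:,1][None],cv2.INTER_LINEAR)[0]
def gap(n,im,guess):
    xs=np.arange(guess-.014,guess+.014,.0003); N=[];B=[]
    for y in np.arange(-.018,.019,.003):
        g=np.gradient(cv2.GaussianBlur(prof(n,im,y,xs)[None],(0,0),3)[0]); N.append(xs[g.argmin()])
    xb=np.arange(.212,.236,.0003)
    for y in np.arange(.046,.062,.002):
        v=prof(n,im,y,xb); w=np.clip(v-np.median(v)-25,0,None); B.append((w@xb)/w.sum() if w.sum() else np.nan)
    return np.array(N).round(4),np.array(B).round(4)
E
python3 - <<'E'
from h import *
for n in("side","scene"):
    N,B=gap(n,cv2.imread(f"pics/{n}5.png"),.212); print(n,N,B,(np.nanmedian(B)-np.median(N)).round(4))
E
```

```text
side [0.2121 0.2124 0.2124 0.2121 0.2121 0.2124 0.2121 0.2124 0.2121 0.2121
 0.2121 0.2124 0.2121] [0.2208 0.2209 0.221  0.2209 0.2209 0.2211 0.221  0.2208] 0.0088
scene [0.2127 0.2133 0.2133 0.2136 0.2142 0.216  0.2172 0.2187 0.2193 0.2196
 0.2187 0.2181 0.2163] [0.2234 0.2239 0.2237 0.2239 0.2237 0.2237 0.2239 0.2239] 0.0075
```

```bash
python3 - <<'E'
from h import *
robot.servo_line([*(C+.0028*X),.0651],speed=.02); robot.dwell(.3)
p=robot.read_position(); print(rf(p).round(4),p[2].round(4),robot.read_force().round(2),robot.read_ft_torque().round(2),robot.read_grip_width(),robot.read_t())
for n in("side","scene"):
    im,D=robot.grab_frame(n); im=np.ascontiguousarray(im[:,:,::-1]); cv2.imwrite(f"pics/{n}6.png",im)
    N,B=gap(n,im,.222); N=N[:4] if n=="scene" else N; print(n,N,B,(np.nanmedian(B)-np.median(N)).round(4))
a=cv2.imread("pics/side6.png")[270:400,220:350];b=cv2.imread("pics/scene6.png")[70:200,310:440]
cv2.imwrite("pics/c6.png",cv2.resize(np.hstack([a,b]),(800,400),interpolation=cv2.INTER_CUBIC))
E
```

```text
[ 0.0009 -0.0003] 0.0665 [ -2.57 -10.15  15.27] [-3.87  0.95 -0.  ] 0.5715134689319752 17.475
side [0.2221 0.2218 0.2215 0.2218 0.2218 0.2215 0.2218 0.2218 0.2215 0.2275
 0.2218 0.2215 0.2215] [0.2208 0.2209 0.221  0.2209 0.2209 0.2211 0.221  0.2208] -0.0009
scene [0.2227 0.2227 0.2224 0.2227] [0.2234 0.2239 0.2237 0.2239 0.2238 0.2237 0.2239 0.2239] 0.0011
```

View pics/c6.png

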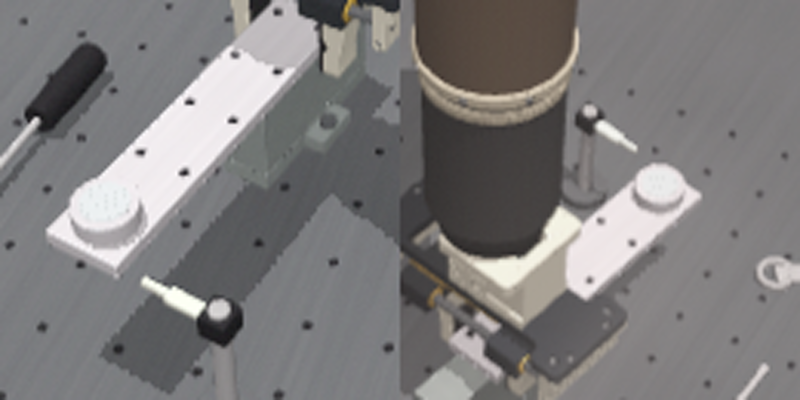

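The nose's top edge in side view (line through (47,230)–(113,263)) extends onto the blade tip at (145,280). The two cameras put it −0.9 and +1.1 mm off, so it is on the mark. The plate is level, held and clear of the pointer.

```bash
python3 -c "
from rig import robot
print(robot.job_done())"
```

```text
the job is handed in; nothing more can be done
None
```

I set the plate down on the riser and let go, then regripped it at the tail and slid it out until its lens end was in line with the pointer tip, to within about 1 mm in each camera; I handed the job in at about 17.5 s with the arm still holding it down level.

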